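Nudge a roller up its rack and bolt it in

TASK

In the sloped wooden rack on the luthier's bench, push the turned wooden roller lying at the bottom of the gutter up to the top, until it drops into the nest at the upper stop and stays there; do not lift it out of the gutter. Then push the rack's wooden slide bolt fully in across the gutter behind the roller so that it cannot roll back, and leave the other things on the bench where they are.

Things in the scene. Friction and masses are not known exactly. Their poses are not given: they have to be found in the camera images.
- gutter: Fixed sloped wooden gutter. x axis runs uphill along it (10 degrees above level), y across it to the bolt's side, z square to its floor. Origin on the floor, mid width, at the inner face of the low bottom stop (10 mm thick, 12 mm high, at x -10 to 0), about 34 mm above the bench. Floor 60 mm wide (z = 0) up to x = 165 mm, then the nest. Side walls 6 mm thick outside that, tops at z = 16 mm.
- nest (a point): Fixed point where the roller's centre lies when it is home: gutter x 182, y 0, z 19 mm. The nest is where the gutter floor steps down 6 mm, from x = 165 mm to the upper stop's face at x = 208 mm (stop 10 mm thick, top at z = 30 mm); the roller has 2 mm of play in it and the step keeps it from rolling back.
- bolt_guide (a point): Fixed point: middle of the top of the small guide bracket the bolt slides through, outside the gutter's wall: 34 mm along the gutter, 14 mm across (gutter x 128 to 162, y 36 to 50 mm), top at gutter z = 27 mm.
- roller: Loose dark waxed (slippery) hardwood roller, a cylinder 50 mm in diameter and 54 mm long, about 0.1 kg, lying across the gutter and free to roll; it starts against the bottom stop (centre at gutter x 21 mm). Origin: the centre of the roller (on its axis, half-way along); its y axis is the roller's axis. On the slope its centre is at gutter z 25 mm.
- bolt_peg (a point): Middle of the top of the upright peg (14 mm in diameter, 33 mm tall) on the dark wooden slide bolt, a 14 x 14 x 72 mm bar along the gutter's y at gutter x 145 mm, z 7.5 to 21.5 mm, ending 9 mm outside the peg's axis. Peg top: gutter z 54.5 mm; gutter y 107 mm with the bolt fully out, 52 mm fully in. Push the peg or the bolt's outer end along the gutter's -y to slide it in.
- bolt (a joint): Travel of the slide bolt in m: 0 fully out (up to 0.012 the gutter is clear), 0.055 fully in (against its end, bar across the gutter). It needs about 1.5 N to slide and stays where it is left.
- spare_roller: Bystander, not to be disturbed: a slightly smaller spare wooden roller (40 mm in diameter, 54 mm high) standing on end beside the rack. Origin: centre of its underside.
- spool_clamp: Bystander, not to be disturbed: wooden spool clamp, 32 mm in diameter, 64 mm high, standing. Origin: centre of its underside.
- glue_jar: Bystander, not to be disturbed: amber glue jar with a steel cap, 52 mm in diameter, 70 mm high, standing. Origin: centre of its underside.
- mallet: Bystander, not to be disturbed: wooden mallet lying on the bench, handle to its -x.
- chisel: Bystander, not to be disturbed: hand tool with a dark wooden handle lying on the bench, handle to its -x.
- plane: Bystander, not to be disturbed: small block plane, 150 x 46 x 48 mm, standing. Origin: centre of its underside.
- neck_block: Bystander, not to be disturbed: pale wood block, 110 x 45 x 35 mm. Origin: centre of its underside.
There are look-alikes about, which are no part of the job. Leave any blue or yellow look-alike of the roller alone.

How it is judged:
On the way, in this order (a step that is already met when the one before it is completed fails the run):
1. the roller lies in the nest at the upper stop, the bolt not yet across it (x of roller in the frame of gutter between 0.1765 and 0.188 m and z of roller in the frame of gutter between 0.014 and 0.0225 m and value of joint bolt below 0.02 m), for 0.3 s.
2. the bolt is pushed fully in (value of joint bolt above 0.05 m), for 0.2 s.
At the end, for the whole second after the job is handed in: The roller lies at rest (under 20 mm/s) in the nest: centre at gutter x 176.5 to 188 mm and z 14 to 22.5 mm; the bolt is in by more than 50 of its 55 mm (x of roller in the frame of gutter between 0.1765 and 0.188 m and z of roller in the frame of gutter between 0.014 and 0.0225 m and linear speed of roller below 0.02 m/s and value of joint bolt above 0.05 m); the robot touches nothing.
It fails at once if the roller is lifted more than 12 mm off the gutter floor (z of roller in the frame of gutter above 0.037 m).
It fails at once if the roller leaves the gutter over its side or its lower end (x of roller in the frame of gutter below 0 m or z of roller in the frame of gutter below 0.005 m or y of roller in the frame of gutter above 0.02 m or y of roller in the frame of gutter below -0.02 m).
It fails at once if another thing on the bench (spare roller, spool clamp, glue jar, mallet, chisel, plane or wood block) is moved more than 15 mm (distance of any of spare_roller, spool_clamp, glue_jar, mallet, chisel, plane, neck_block from where it was at the start of the episode above 0.015 m).
It also fails if it takes over 51 s, if anything falls off the work surface, if the arm or the gripper's body presses on something with over 40 N, if the wrist force passes 120 N, or if a joint passes its speed limit or range.

ROBOT

A 6-joint arm with a two-finger parallel gripper is mounted at the origin on the work surface. World frame = base frame: x ahead of the robot, y to its left, z up, the work surface at z = 0. Lengths are in m, angles in rad, forces in N, time in s.
With the tool pointing down it reaches from about 0.275 to 0.85 m from the base axis. Payload 19 kg.
Tool frame: the origin (TCP) lies on the centre line of the jaws, within the pads' length; the fingertips stand 17 mm ahead of it and the grasp point (between the pads) lies 2 mm behind it; x points along the fingers, z is the direction in which the jaws open and shut, and the axes are right-handed (so a half turn about x gives the same grasp; the last joint's range is limited). The gripper opens to 85 mm and grips with 20 to 120 N. Pads are 22 mm wide; open, the fingers measure 114 mm over their backs; the gripper's body (76 mm by 85 mm) begins 54 mm behind the grasp point. The pads swing forward as they close: fully open they stand 13 mm farther back than shut.
Start: joints at [1.085, 0.15, 1.437, -0, 1.554, -0.134], TCP at [0.198, 0.54, 0.248] pointing down, gripper open.
Joint ranges: [-2.8, 2.8], [-0.68, 2.1], [0.12, 2.68], [-1.39, 4.53], [0.16, 2.79], [-2.81, 2.81]. Speed limits (rad/s): [1.89, 1.89, 2.22, 3.01, 3.01, 3.01].

INTERFACE

Orientations are given as a unit quaternion [w, x, y, z].
In Python, from workcell import ctrl gives the robot as it stands. The module is installed in compiled form; this text tells all that it offers. Calls block until the motion is done:
- ctrl.move_pose(position, orientation): joint-space move of the TCP to a pose.
- ctrl.line_to(position, rot=None, vel=0.15): straight line of the TCP; rot=None keeps the orientation; vel is the mean speed in m/s.
- ctrl.movej(angles): joint-space move.
- ctrl.move_gripper(opening, force=None): finger opening in m; force is the grip in N (None keeps the last); returns when the fingers have stopped.
- ctrl.dwell(seconds).
- ctrl.inverse_kinematics(position, orientation): joint angles nearest the present ones, or None.
- ctrl.capture(name): name is "scene" or "top" or "wrist"; returns a dict with "img" (480x640x3 uint8, red, green, blue), "K" (3x3 intrinsics, pixels), "R" (3x3) and "t" (3): a world point X has camera coordinates R X + t. Camera axes: x right, y down, z forward; pixel columns grow to the right and rows downward; lengths in m; the calibration is good to about 2 mm. The wrist camera is an equidistant fisheye: a pixel r from the principal point sees the ray r / f radians off the axis. A picture is of the moment at which its call begins. There is no depth.
A pose or a line that the arm cannot do raises ctrl.MotionError and nothing moves.
- ctrl.job_done(): hands the job in, once; it reports no verdict.
Readings, each from a call of its own:
- ctrl.current_clock(): time.
- ctrl.current_joints(): joint angles.
- ctrl.current_joint_vel(): joint speeds.
- ctrl.current_joint_torque(): joint torques, N m.
- ctrl.current_eef_pos(): TCP position.
- ctrl.current_ee_rot(): TCP orientation.
- ctrl.current_contact_force(): force on the tool from outside, world axes, zero at the start.
- ctrl.current_wrist_torque(): the same for the moment, N m.
- ctrl.current_grip_width(): finger opening in m.
Only numpy, scipy, OpenCV 4.12 (cv2) and the standard library are available. Lean on these libraries where they do the work, as an engineer would, in place of code of your own. Each camera call takes 0.05 s, during which the arm holds its last target.

## Working session

There is one attempt and no reset: what is moved stays moved. The work goes in short steps, each a Python script; the robot and the scene stay as the last script left them, time stands still between calls to the robot, and variables do not carry over. Pictures are saved under pics/ and viewed, and the job is handed in when it is done.

```bash
mkdir -p pics; python3 - <<'E'
from workcell import ctrl
import cv2
for n in ["scene","top","wrist"]:
    c=ctrl.capture(n); cv2.imwrite(f"pics/{n}0.png",c["img"][:,:,::-1]); print(n,c["K"].tolist(),c["R"].round(4).tolist(),c["t"].round(4).tolist())
print(ctrl.current_clock(),ctrl.current_eef_pos(),ctrl.current_ee_rot(),ctrl.current_grip_width())
E
```

```text
scene [[528.1071730459673, 0.0, 311.73579684862733], [0.0, 528.1071730459673, 249.6744119382275], [0.0, 0.0, 1.0]] [[0.8778, 0.4789, 0.012], [0.3905, -0.7008, -0.597], [-0.2775, 0.5287, -0.8022]] [-0.5154, -0.1504, 1.3373]
top [[552.8576298022604, 0.0, 322.95033675797134], [0.0, 552.8576298022604, 224.03285142290466], [0.0, 0.0, 1.0]] [[0.011, -0.9999, -0.0132], [-0.9853, -0.0086, -0.1708], [0.1707, 0.0149, -0.9852]] [0.0059, 0.5598, 1.1601]
wrist [[371.64829954431775, 0.0, 321.395864566118], [0.0, 371.64829954431775, 237.1823609168952], [0.0, 0.0, 1.0]] [[0.3441, 0.9389, -0.0004], [0.8872, -0.325, 0.3274], [0.3073, -0.113, -0.9449]] [-0.5747, -0.0429, 0.3811]
0.15 [0.19806328 0.53962627 0.24782382] [ 0.57948262 -0.40495632  0.58006314  0.40464432] 0.0854263940064313
```

View pics/scene0.png

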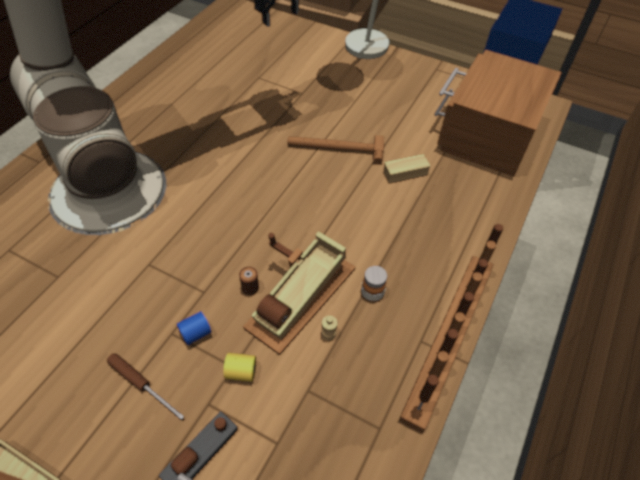

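View pics/top0.png

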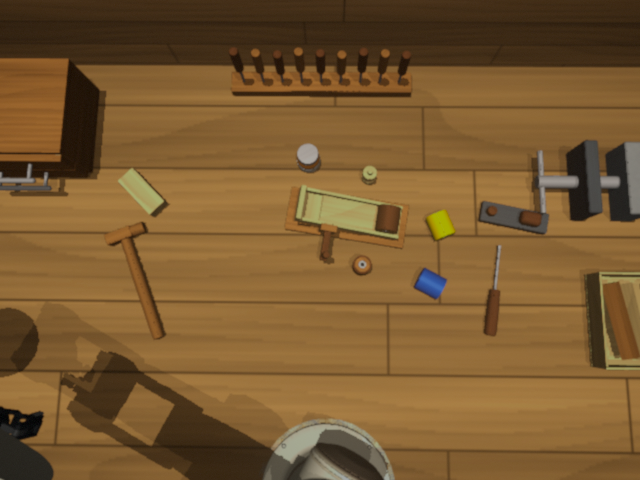

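View pics/wrist0.png

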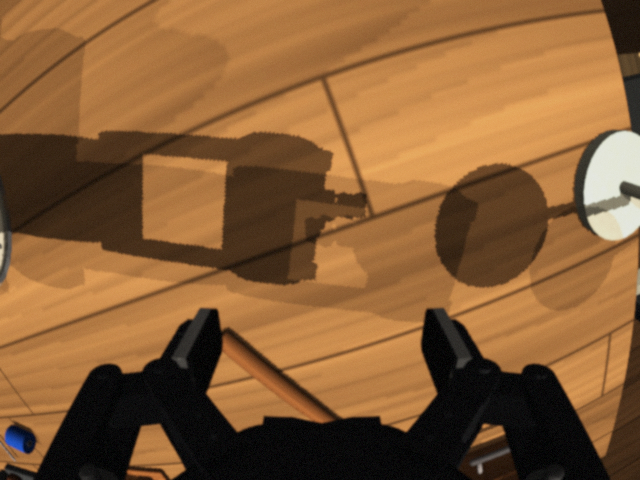

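The scene view shows the rack with a dark roller at (273,310) and the bolt peg at about (272,240). The top view shows the same roller at (388,219). The blue roller at scene (194,328) and the yellow one at (240,367) are look-alikes lying on the bench. I'll enlarge the rack to check.

```bash
python3 - <<'E'
import cv2
a=cv2.imread("pics/scene0.png")[225:355,225:385]; b=cv2.imread("pics/top0.png")[175:285,275:425]
cv2.imwrite("pics/scene_c.png",cv2.resize(a,None,fx=5,fy=5,interpolation=cv2.INTER_CUBIC)[:600,:800])
cv2.imwrite("pics/top_c.png",cv2.resize(b,None,fx=5,fy=5,interpolation=cv2.INTER_CUBIC))
E
```

```text
(no output)
```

View pics/scene_c.png

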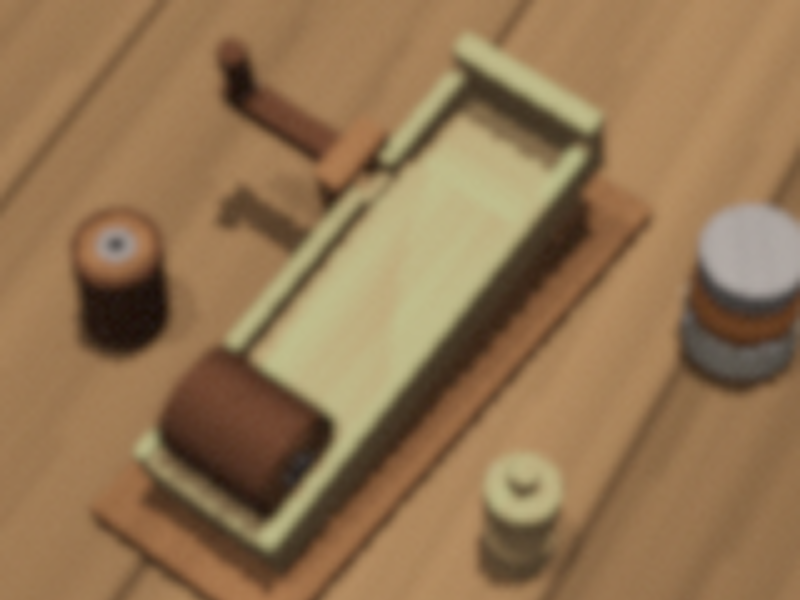

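View pics/top_c.png

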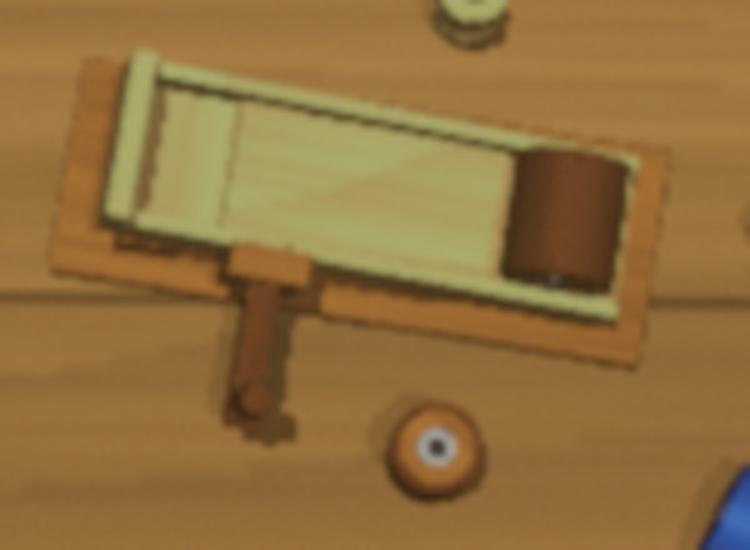

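The enlarged crops confirm it. The dark roller in the gutter is at scene (273,310) and top (388,219). The bolt is fully out on the robot's side, with its peg top at about scene (271,234) and top (326,254). Next I'll fit the rack pose from both views.

```bash
cat > h.py <<'E'
import numpy as np, cv2
from workcell import ctrl
from scipy.spatial.transform import Rotation as Rt
from scipy.optimize import least_squares
def proj(c,X): 
    p=np.atleast_2d(X)@c["R"].T+c["t"]; p=p@c["K"].T; return p[:,:2]/p[:,2:]
def pose(v): # x,y,z,yaw
    R=(Rt.from_euler('z',v[3])*Rt.from_euler('y',-np.radians(10))).as_matrix(); return R,np.array(v[:3])
E
cat > fit.py <<'E'
from h import *
T=[((218,-36,30),(133,50)),((208,-36,30),(158,55)),((218,36,30),(103,216)),((-10,-36,16),(640,157)),((-10,36,16),(616,319)),
((145,43,27),(272,266)),((145,107,54.5),(254,397))]
S=[((218,36,30),(460,38)),((218,-36,30),(601,115)),((-10,-36,16),(270,552)),((-10,36,16),(138,445)),((145,43,27),(352,152)),((145,107,54.5),(233,48))]
ct,cs=ctrl.capture("top"),ctrl.capture("scene")
conv=lambda L,o:(np.array([l[0] for l in L])/1e3,(np.array([l[1] for l in L])+.5)/5-.5+np.array(o))
Tm,Tp=conv(T,(275,175)); Sm,Sp=conv(S,(225,225))
def res(v):
    R,t=pose(v); return np.concatenate([(proj(ct,Tm@R.T+t)-Tp).ravel(),(proj(cs,Sm@R.T+t)-Sp).ravel()])
for v0 in [[.5,-.1,.034,1.5]]:
    r=least_squares(res,v0,loss='soft_l1'); print(r.x); print(res(r.x).reshape(-1,2).round(1).tolist())
v=r.x; np.save("g.npy",v)
R,t=pose(v)
k=4
for n,c,o,s in [("top",ct,(275,175),(150,110)),("scene",cs,(225,225),(160,130))]:
    im=cv2.resize(c["img"][o[1]:o[1]+s[1],o[0]:o[0]+s[0],::-1],None,fx=k,fy=k,interpolation=cv2.INTER_CUBIC)
    def poly(P,col):
        q=proj(c,np.array(P)/1e3@R.T+t); q=((q-o+.5)*k-.5); cv2.polylines(im,[q.round().astype(int)],True,col,1)
    poly([(218,36,30),(218,-36,30),(208,-36,30),(208,36,30)],(0,0,255))
    for y in(30,-30,36,-36): poly([(-10,y,16),(208,y,16)],(0,0,255))
    poly([(128,36,27),(162,36,27),(162,50,27),(128,50,27)],(255,0,0))
    th=np.linspace(0,2*np.pi,24)
    poly([(145+7*np.cos(a),107+7*np.sin(a),54.5) for a in th],(255,0,0))
    for y in(27,-27): poly([(21+25*np.cos(a),y,25+25*np.sin(a)) for a in th],(0,255,0))
    poly([(165,-30,0),(165,30,0)],(0,255,255))
    cv2.imwrite(f"pics/fit_{n}.png",im)
E
python3 fit.py
```

```text
[ 0.56708879 -0.14419088  0.03498196  1.41654026]
[[0.1, -0.2], [-0.3, -0.2], [0.2, -0.3], [-0.3, 0.2], [-0.2, -0.1], [-0.5, -0.4], [0.3, 2.1], [1.4, -0.8], [0.5, 0.3], [0.2, -0.2], [-0.8, 1.7], [-0.2, 0.2], [-1.7, -0.2]]
```

View pics/fit_top.png

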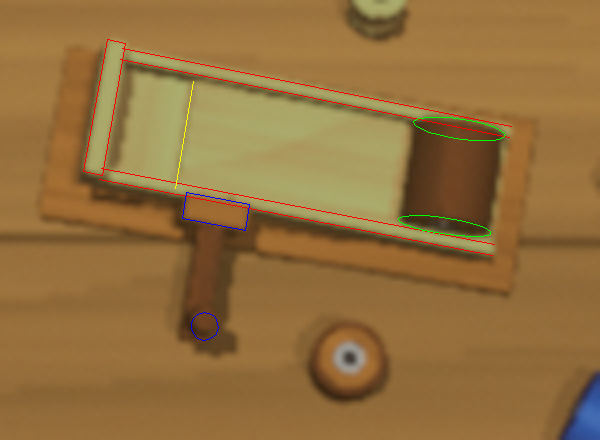

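View pics/fit_scene.png

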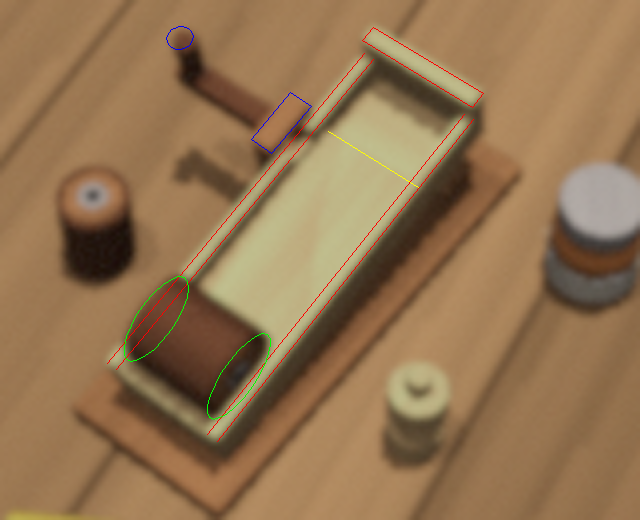

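The overlay fits both views to about 1 px: gutter origin (0.567, -0.144, 0.035), yaw 81°, bolt out. Next I'll bring the nearly closed fingers down behind the roller, square to the gutter, and make contact.

```bash
cat >> h.py <<'E'
G=np.load("g.npy"); GR,Gt=pose(G)
def W(x,y,z): return GR@(np.array([x,y,z])/1e3)+Gt
def g(p): return (GR.T@(np.array(p)-Gt)*1e3).round(1)
def quat(s):
    x=-GR[:,2]; z=s*GR[:,1]; y=np.cross(z,x)
    return Rt.from_matrix(np.c_[x,y,z]).as_quat(scalar_first=True)
def snap(n,f,roi=None,k=4):
    c=ctrl.capture(n); im=c["img"][:,:,::-1]
    if roi: im=cv2.resize(im[roi[1]:roi[3],roi[0]:roi[2]],None,fx=k,fy=k,interpolation=cv2.INTER_CUBIC)
    cv2.imwrite(f,im); return c
def st(m=""): print(m,"t",round(ctrl.current_clock(),2),"g",g(ctrl.current_eef_pos()),"Fg",(GR.T@ctrl.current_contact_force()).round(1))
E
python3 - <<'E'
from h import *
q0=ctrl.current_joints()
best=[]
for s in (1,-1):
    for P in [(-23,0,130),(-23,0,33),(140,0,33),(145,145,45),(145,70,45)]:
        q=ctrl.inverse_kinematics(W(*P),quat(s)); print(s,P,None if q is None else np.round(q,2))
    q=ctrl.inverse_kinematics(W(-23,0,130),quat(s))
    if q is not None: best.append((abs(q[5]),s))
s=min(best)[1]; print("s",s); np.save("s.npy",s)
ctrl.move_gripper(0.010,20)
ctrl.move_pose(W(-23,0,130),quat(s)); st("above")
ctrl.line_to(W(-23,0,33),vel=0.1); st("down"); print(ctrl.current_grip_width())
snap("scene","pics/s1.png",(215,215,395,365)); snap("wrist","pics/w1.png")
E
```

```text
1 (-23, 0, 130) [-0.54  0.25  1.51  0.16  1.45  2.73]
1 (-23, 0, 33) [-0.51  0.33  1.62  0.17  1.26  2.72]
1 (140, 0, 33) None
1 (145, 145, 45) None
1 (145, 70, 45) None
-1 (-23, 0, 130) [-0.54  0.25  1.51  0.16  1.45 -0.41]
-1 (-23, 0, 33) [-0.51  0.33  1.62  0.17  1.26 -0.42]
-1 (140, 0, 33) [-0.25  0.27  1.63  0.18  1.26 -0.15]
-1 (145, 145, 45) [-0.27 -0.03  1.94  0.18  1.26 -0.17]
-1 (145, 70, 45) [-0.25  0.12  1.78  0.18  1.26 -0.16]
s -1
above t 3.83 g [-2.23e+01 -1.00e-01  1.30e+02] Fg [-0.2  0.4 -0.5]
down t 4.94 g [-23.1  -0.3  33.7] Fg [ 0.5 -0.1  0.7]
0.009879386596768359
```

View pics/s1.png

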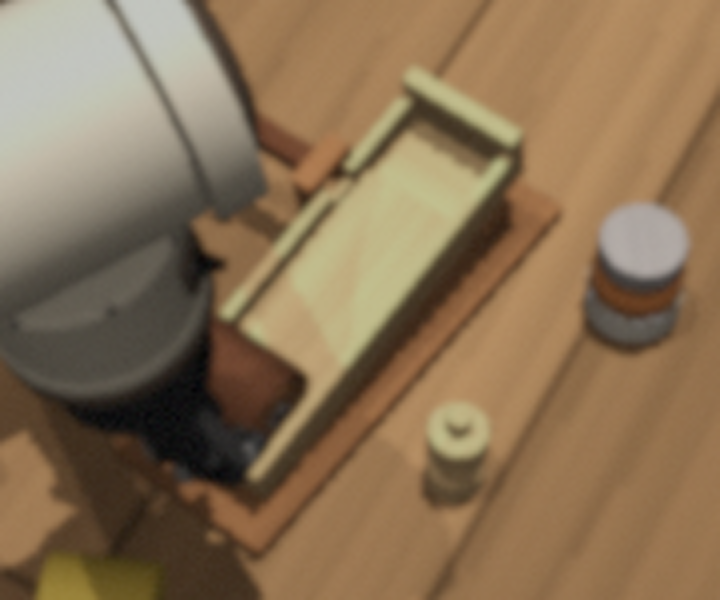

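View pics/w1.png

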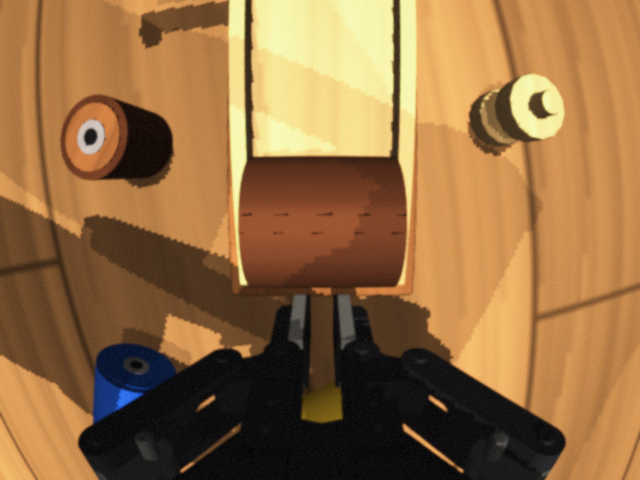

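In the wrist view the roller spans columns 240–408 (centre 323) and the fingertips are centred at 322, just behind it and square to it. Now I'll push it uphill.

```bash
python3 - <<'E'
from h import *
ctrl.line_to(W(-8,0,33),vel=0.03); st("contact")
ctrl.line_to(W(50,0,33),vel=0.05); st("mid")
snap("wrist","pics/w2.png")
E
```

```text
contact t 5.69 g [-7.9 -0.  33. ] Fg [-0.  -1.   0.8]
mid t 7.0 g [49.8  0.  32.9] Fg [-1.   0.2 -0.4]
```

View pics/w2.png

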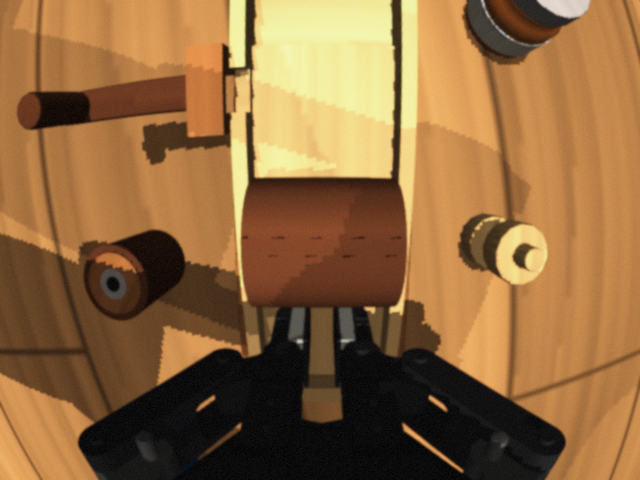

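The roller sits against the fingers, still square and centred (columns 243–407). I'll carry on to the nest and slow down near the end.

```bash
python3 - <<'E'
from h import *
ctrl.line_to(W(118,0,33),vel=0.05); st()
for x in (126,132,137,142):
    ctrl.line_to(W(x,0,33),vel=0.02); st()
snap("wrist","pics/w3.png"); snap("scene","pics/s3.png",(215,215,395,365)); snap("top","pics/t3.png",(275,165,425,285))
E
```

```text
t 8.56 g [117.8   0.   33. ] Fg [0.4 1.  0.6]
 t 9.11 g [126.1   0.   33. ] Fg [ 0.2  0.1 -1.1]
 t 9.56 g [132.1   0.   33. ] Fg [ 0.1 -0.2  0. ]
 t 9.96 g [137.1   0.   33. ] Fg [-0.3 -0.2  1. ]
 t 10.36 g [142.1  -0.   33. ] Fg [ 0.2 -0.2  0.6]
```

View pics/w3.png

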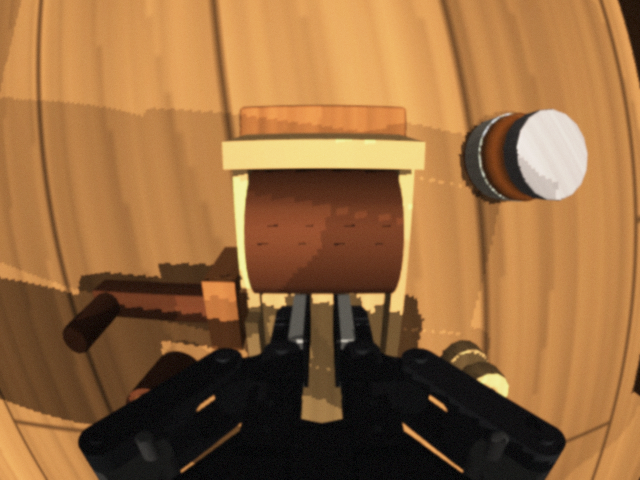

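View pics/s3.png

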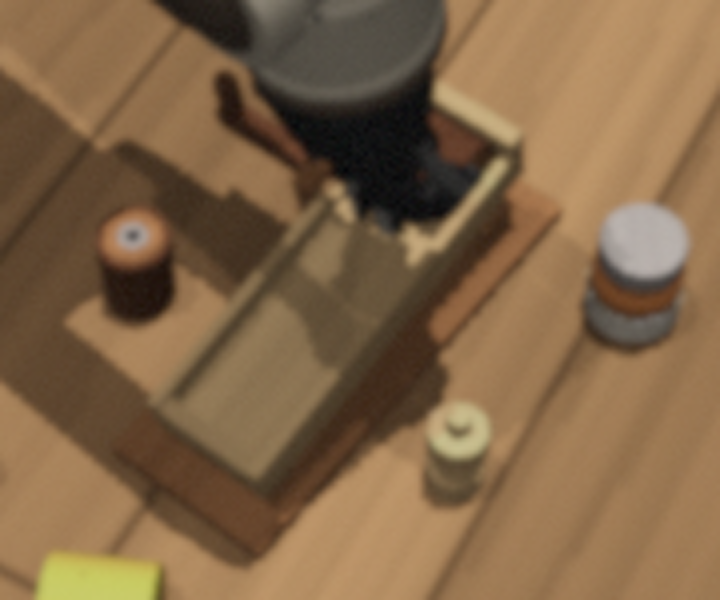

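The roller is against the upper stop and the fingers no longer touch it. I'll back off, rise, move out beside the bolt, and check that it's in the nest.

```bash
python3 - <<'E'
from h import *
ctrl.line_to(W(134,0,33),vel=0.05)
ctrl.line_to(W(134,0,120),vel=0.2)
ctrl.line_to(W(145,150,120),vel=0.2); st()
ctrl.move_gripper(0.0,20)
c=snap("top","pics/t4.png",(275,165,425,285),5); d=snap("scene","pics/s4.png",(225,215,385,335),5)
for n,cc,o,f in(("top",c,(275,165),"t4"),("scene",d,(225,215),"s4")):
    im=cv2.imread(f"pics/{f}.png"); th=np.linspace(0,2*np.pi,30)
    for y in(27,-27):
        P=np.array([W(182+25*np.cos(a),y,19+25*np.sin(a)) for a in th])
        cv2.polylines(im,[((proj(cc,P)-o+.5)*5-.5).round().astype(int)],True,(0,255,0),1)
    P=np.array([W(145+7*np.cos(a),107+7*np.sin(a),54.5) for a in th])
    cv2.polylines(im,[((proj(cc,P)-o+.5)*5-.5).round().astype(int)],True,(255,0,0),1)
    cv2.imwrite(f"pics/{f}o.png",im)
E
```

```text
t 12.3 g [144.9 149.3 119.9] Fg [-0.4 -0.2 -0.5]
```

View pics/t4o.png

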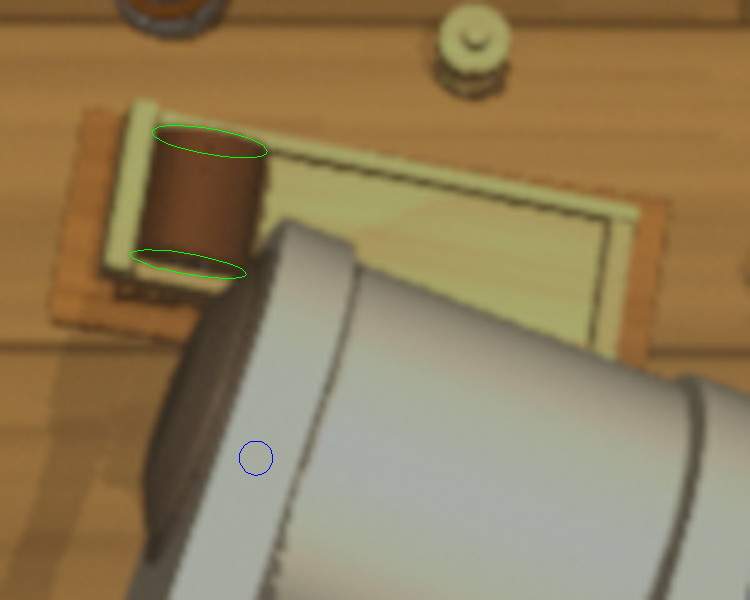

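View pics/s4o.png

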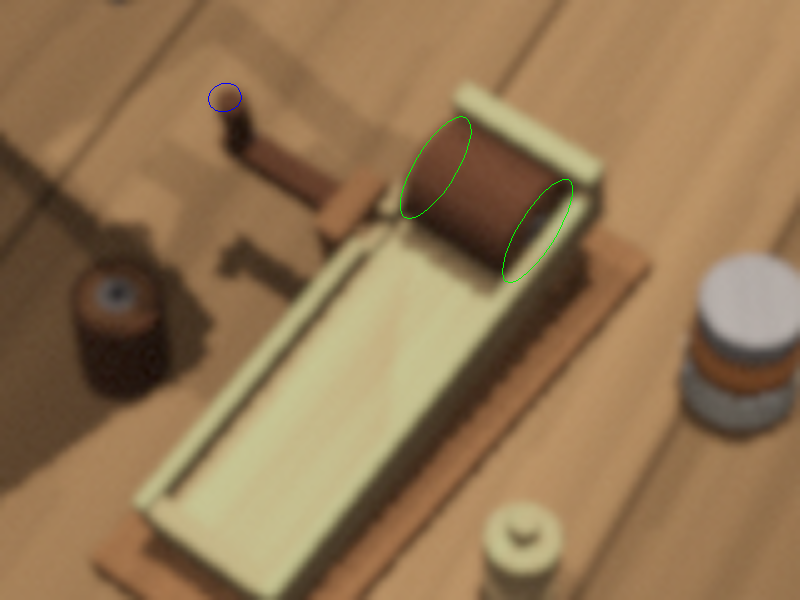

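The green overlay for the roller in the nest matches both views, and the bolt is still out with its peg at scene (270,234). I'll turn the gripper 90° so the flat finger side faces the peg, then push the bolt in and watch the force.

```bash
cat >> h.py <<'E'
qb=Rt.from_matrix(np.c_[-GR[:,2],-GR[:,1],-GR[:,0]]).as_quat(scalar_first=True)
E
python3 - <<'E'
from h import *
print(np.linalg.det(np.c_[-GR[:,2],-GR[:,1],-GR[:,0]]), np.round(ctrl.inverse_kinematics(W(145,145,120),qb),2))
ctrl.move_pose(W(145,145,120),qb); st()
ctrl.line_to(W(145,145,44),vel=0.15); st("down")
snap("wrist","pics/w5.png")
for y in (132,126,122,116):
    ctrl.line_to(W(145,y,44),vel=0.03); st()
snap("wrist","pics/w6.png")
E
```

```text
1.0 [-0.3  -0.1   1.85  0.17  1.42  1.4 ]
 t 14.12 g [145. 145. 120.] Fg [-0.2 -0.2  0.3]
down t 14.78 g [145.  144.7  44.6] Fg [ 0.4 -0.6  0.7]
 t 15.41 g [145.  132.   43.9] Fg [-0.9 -0.2  0.1]
 t 15.76 g [145.  125.9  43.9] Fg [-1.  -0.1 -0.5]
 t 16.04 g [145.  121.9  44. ] Fg [ 1.   0.6 -0.1]
 t 16.39 g [145.  115.8  43.9] Fg [-0.2  0.1 -0. ]
```

View pics/w6.png

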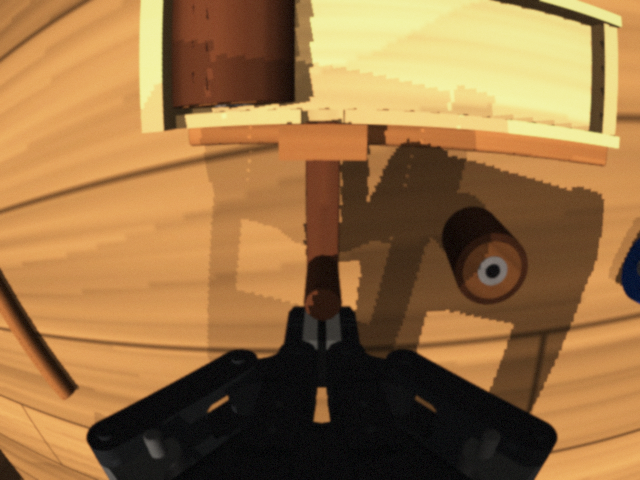

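The peg at (322,300) is centred on the closed fingertips at (322,320) and right at contact. I'll push on.

```bash
python3 - <<'E'
from h import *
ctrl.line_to(W(145,100,44),vel=0.04); st()
ctrl.line_to(W(145,78,44),vel=0.04); st()
y=78
while y>62:
    y-=1; ctrl.line_to(W(145,y,44),vel=0.02)
    F=np.mean([GR.T@ctrl.current_contact_force() for _ in range(5)],0)
    if y<74: st(y)
    if F[1]>8: break
snap("wrist","pics/w7.png")
E
```

```text
t 16.99 g [145.   99.8  43.9] Fg [-0.4  0.8 -0.1]
 t 17.69 g [145.   77.9  44. ] Fg [ 0.2 -1.2  0.7]
73 t 18.94 g [145.   72.9  44. ] Fg [0.2 0.1 0.6]
72 t 19.19 g [145.   71.9  44. ] Fg [ 0.2 -0.2 -0. ]
71 t 19.44 g [145.   70.9  44. ] Fg [-0.7  0.3  0.1]
70 t 19.69 g [145.   69.9  44. ] Fg [ 0.3 -0.1 -0.1]
69 t 19.94 g [145.   69.2  43.9] Fg [-0.4  4.9  2.2]
68 t 20.19 g [145.   69.1  43.8] Fg [-0.6 14.4  8. ]
```

View pics/w7.png

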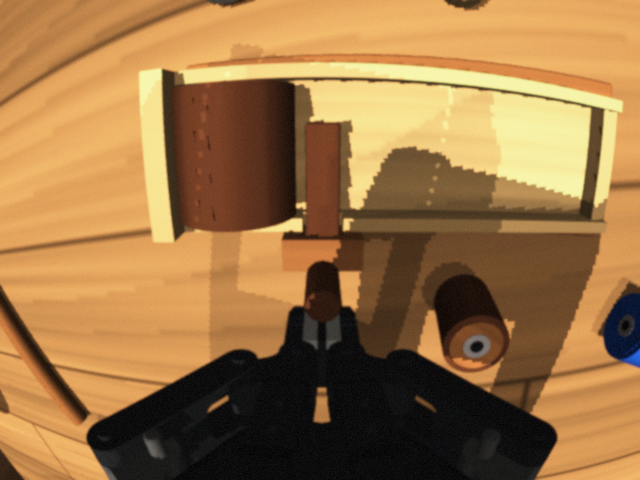

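The force rises sharply at TCP y = 69 mm. I expected 70 mm for fully in, so this is the end stop. The bar lies across the gutter at (323,180), behind the roller. I'll retreat and do a last check.

```bash
python3 - <<'E'
from h import *
ctrl.line_to(W(145,85,44),vel=0.05)
ctrl.line_to(W(145,145,130),vel=0.15)
ctrl.line_to(W(145,260,150),vel=0.2); st()
c=snap("top","pics/t8.png",(275,165,425,285),5); d=snap("scene","pics/s8.png",(225,215,385,335),5)
for cc,o,f in((c,(275,165),"t8"),(d,(225,215),"s8")):
    im=cv2.imread(f"pics/{f}.png"); th=np.linspace(0,2*np.pi,30)
    for x0,y,r,z0 in((182,27,25,19),(182,-27,25,19)):
        P=np.array([W(x0+r*np.cos(a),y,z0+r*np.sin(a)) for a in th])
        cv2.polylines(im,[((proj(cc,P)-o+.5)*5-.5).round().astype(int)],True,(0,255,0),1)
    P=np.array([W(145+7*np.cos(a),52+7*np.sin(a),54.5) for a in th])
    cv2.polylines(im,[((proj(cc,P)-o+.5)*5-.5).round().astype(int)],True,(255,0,0),1)
    cv2.imwrite(f"pics/{f}o.png",im)
E
```

```text
t 22.32 g [144.9 259.3 149.8] Fg [0.3 0.  0.1]
```

View pics/t8o.png

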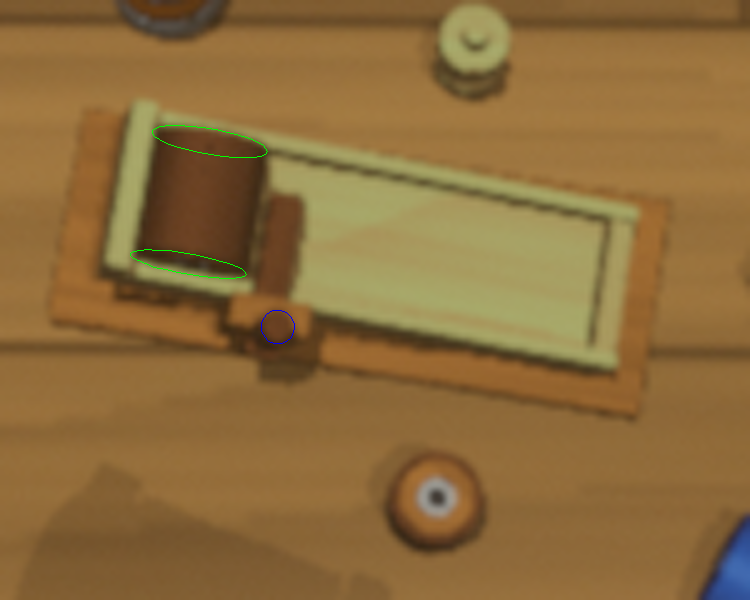

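View pics/s8o.png

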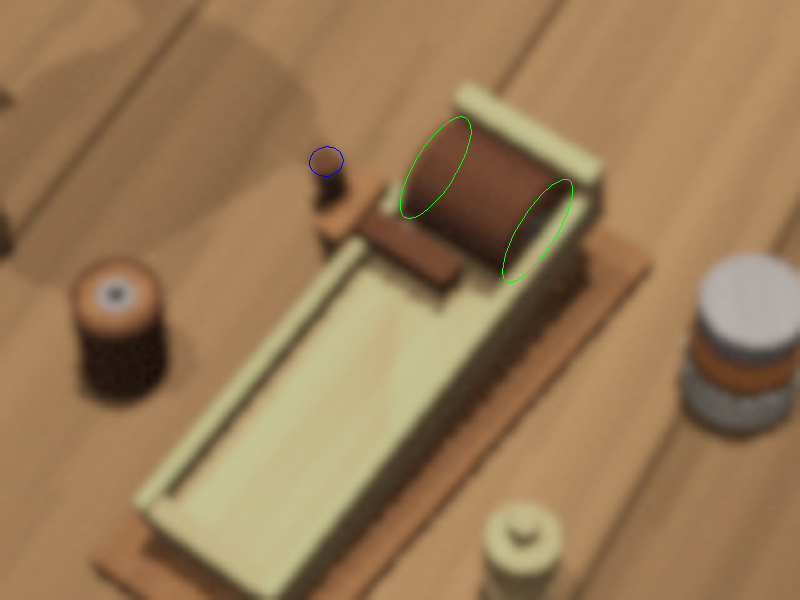

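The roller sits on its nest outline, and the peg sits on the fully-in circle at top (330,230). The neighbouring things are where they started, and the arm is clear. Handing in.

```bash
python3 - <<'E'
from h import *
ctrl.job_done(); st("done")
E
```

```text
the job is handed in; nothing more can be done
the job is handed in; nothing more can be done
```

The roller is in the nest at the upper stop and the slide bolt is fully in across the gutter behind it. I handed the job in just after 22 s on the robot's clock, and the hand-in reports no verdict.

- **Roller:** I found the rack's pose from the scene and top views, then pushed the roller up the gutter with the nearly closed fingertips. Its outline matches the nest position in both views, before and after the bolt went in.
- **Bolt:** I pushed the peg with the flat side of the closed fingers. The push force rose to about 14 N at TCP y = 69 mm, against 70 mm expected for fully in. The peg also lines up with the fully-in position in both views.
- **Surroundings:** The spare roller, spool clamp and glue jar look unmoved in the final close-ups. I did not re-check the mallet, chisel, plane or wood block at the end, but the arm did not work near them. It was clear of everything when I handed in.
- **Disagreements:** The pose fit left a few points, including the peg top, up to about 2 px (roughly 4 mm) off. The pushes and the final overlays showed no sign that this mattered.

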